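Swing out the folding rack hook and snap the hanging tin home on it

ROBOT

A 6-joint arm with a two-finger parallel gripper is mounted at the origin on the work surface. World frame = base frame: x ahead of the robot, y to its left, z up, the work surface at z = 0. Lengths are in m, angles in rad, forces in N, time in s.
With the tool pointing down it reaches from about 0.3 to 0.775 m from the base axis. Payload 14.6 kg.
Tool frame: the origin (TCP) lies at the very end of the fingers, on their centre line; the grasp point (between the pads) lies 19 mm behind it; z points along the fingers, y is the line along which they close (so a half turn about z gives the same grasp; the last joint's range is limited). The gripper opens to 94 mm and grips with 3 to 60 N. Pads are 16 mm wide; open, the fingers measure 119 mm over their backs; the gripper's body (75 mm by 177 mm) begins 78 mm behind the grasp point.
Start: joints at [-1.273, 0.3, 1.521, -0, 1.321, -0.067], TCP at [0.196, -0.514, 0.205] pointing down, gripper open.
Joint ranges: [-3.03, 3.03], [-0.79, 2.21], [0.23, 2.52], [-1.04, 4.18], [0, 3.07], [-2.55, 2.55]. Speed limits (rad/s): [2.22, 2.22, 2.57, 3.14, 3.14, 3.14].

INTERFACE

Orientations are given as [roll, pitch, yaw] about the fixed x, y, z axes, in that order (R = Rz(yaw) Ry(pitch) Rx(roll)).
In Python, from station import ctrl gives the robot as it stands.
- The arm moves only by the shell command python3 -m pendant 'ROWS' [OPENING] [FORCE]. ROWS is JSON, a list of rows, each a list of 2 entries, a list of its own where there are three numbers: the shift along the world's x, y, z in cm, then the turn about the world's z in rad. A call has 1 to 20 rows; each row shifts and turns the commanded pose from where the row before left it; what a row does not reach is not made up. A row lasts 1/12 s, in which the tool goes at most 41.7 mm and 7.16 degrees, less where a joint would pass 70% of its speed; a pose out of reach is approached as far as the arm can. A call is refused whole if a number of a shift passes 4.17 or a number of a turn 0.125, either way. A call with a gripper value outside its range is refused whole. OPENING is the opening, from 0 (shut) to 1 (fully open), set as the call begins (- or left out, the last holds). The fingers move at their own pace and stop on an object; FORCE is the grip in N (left out, the last holds). Time passes only in rows, so rows that do not move let the fingers close. It gives the time, the measured TCP pose, the force, the opening and the grip force at its end, in the units of the state.
- ctrl.get_obs(): the state, without advancing time (a new reading comes with each control period).
- ctrl.camera(name): name is "scene" or "top"; returns a dict with "color" (480x640x3 uint8, red, green, blue), "intrinsics" (3x3 intrinsics, pixels), "camera_from_world" (4x4, takes a point from world to camera coordinates). Camera axes: x right, y down, z forward; pixel columns grow to the right and rows downward; lengths in m; the calibration is good to about 2 mm. A picture is of the moment at which its call begins. There is no depth.
- ctrl.hand_in(): hands the job in; it is judged then, once.
The state is a dict: "time_s": time; "qpos": joint angles; "joint_vel": joint speeds; "tau": joint torques, N m; "ee_pos": TCP position; "eef_rot": TCP orientation; "force": force on the tool from outside, world axes, zero at the start; "moment": the same for the moment, N m; "grip_width": finger opening in m; "grip_force": force on a finger pad.
Only numpy, scipy, OpenCV 4.12 (cv2) and the standard library are available. Lean on these libraries where they do the work, as an engineer would, in place of code of your own. Each camera call takes 0.05 s, during which the arm holds its last target. There are 200 camera calls.

TASK

Swing the folded hook on the herb rack out until it stands square to the rail, then hang the tin with the tall handle frame on it, between the two rollers, and push it down past the rollers until it bottoms on the stop. Feel for that bottom, set it there with a firm push of about 15 N, but no more than 18 N, or the hook may bend; leave the tin hanging there and everything else where it stands.

Things in the scene. Friction and masses are not known exactly. Their poses are not given: they have to be found in the camera images.
- rack: Open herb rack of galvanized steel tube, fixed. Origin midway between its two front posts (y = -200, +200 mm), 205 mm below the axis of the hook's bar; x to the back, y to its left, z up. 16 mm front rail along y, centre at z = 199; nothing is higher than 226 mm but the hook's end pin. Low shelf behind the rail holds three pots. Stands at differing heights (origin 0 to 30 mm above the ledge) and yaws.
- hook (a joint): Folding hook on the rack's front, on an upright hinge: 0 rad = folded flat along the rail (pointing to the rack's +y), growing as it swings out toward the rack's -x, to a hard stop at 1.57 (square to the rail). Starts at 0 to 0.25. Stiff hinge (0.3 N m friction), stays where left. A level 8 mm round bar with an upright 10 mm round pin at its free end.
- hook_hinge (a point): On the hook's hinge axis, level with the top of its bar (in the rack's frame x = -38, y = -60, z = 209 mm).
- hook_seat (a point): Hanging place: top of the bar, 70 mm from the hinge axis, midway between two rollers. y along the bar away from the hinge, z up. The rollers (16 mm thick, 40 long, across the bar, axes 4 mm below) stand 3.6 mm apart; each yields up to 6 mm along the bar when a plate is pushed down between them (2 N springs). Between them an adjusting stop, 8 mm wide, 3 mm thick, stands 0 to 12 mm above the bar: its height differs each time and is not measured.
- hook_tip (a point): Top centre of the upright pin at the hook's free end, 112 mm from the hinge axis, 26 mm above the top of the bar; pin 10 mm thick.
- tin: The hanging tin: round, closed, aluminium, 64 mm wide, 60 high, 0.13 to 0.25 kg, standing upright on the ledge. Origin centre of underside. Rigid steel frame in its y-z plane, 5 mm thick: 4 mm uprights at y = -33, +33, a plate from z = 117 to 145 with a notch 12 mm wide, 22 deep, open downward at its middle. The hook enters the window (z = 60 to 117) along the tin's x, from either side.
- tin_notch (a point): Top of the notch, 139 mm above the tin's underside. Home: 0 to 12 mm above hook_seat, on the hidden stop, tin's x along the bar. From 21 mm above hook_seat the plate must be forced between the rollers (4 to 12 N beyond the tin's weight), then slides with under 8 N to a hard bottom. There push with 15 N (12 to 18) for 0.2 s to set it. Over 24 N between tin and hook, the rollers' 5 N squeeze included, bends it: failure.
- tin_grip (a point): Wooden grip on top of the frame, 12 mm thick (x), 30 mm wide (y), from 145 to 181 mm above the tin's underside; this point at 168 mm, on the tin's axis. The plate's shoulders just below it (at 145 mm) reach to y = -35 and +35 mm.
- pot0: Empty terracotta pot on the rack's shelf, 80 mm wide, 72 mm high; origin at its underside; to be left alone.
- pot1: Another such pot on the rack's shelf; origin at its underside; to be left alone.
- pot2: Another such pot on the rack's shelf; origin at its underside; to be left alone.
- saucer: White ceramic saucer, 100 mm wide, 16 mm high, on the ledge; origin at its underside; to be left alone.
- lidded_tin: Flat rectangular aluminium tin with hinged lid, 94 x 68 x 44 mm, on the ledge; origin at its underside; to be left alone.
- bottle: Misting bottle with trigger, 70 mm wide, 186 mm high, on the ledge; origin at its underside; to be left alone.
- trowel: Hand trowel lying along y on the ledge, 215 mm long, 60 mm wide, 26 mm high; origin at its underside; to be left alone.
Mind the look-alikes: they are no part of the job. Leave any blue or purple look-alike of the tin alone.

How it is judged:
On the way, in this order (a step that is already met when the one before it is completed fails the run):
1. the hook is swung out to within about 0.1 rad of its stop, the tin still off it (value of joint hook above 1.47 rad and distance between tin_notch and hook_seat above 0.03 m), for 0.2 s.
2. the tin is set home: down between the rollers and pressed on the hook with more than 13 N, the rollers' squeeze included (value of joint hook above 1.47 rad and x of tin_notch in the frame of hook_seat between -0.004 and 0.004 m and y of tin_notch in the frame of hook_seat between -0.004 and 0.004 m and z of tin_notch in the frame of hook_seat between -0.003 and 0.0145 m and angle between tin's own z axis and vertical below 0.12 rad and contact force between tin and rack above 13 N), for 0.15 s.
At the end, for the whole second after the job is handed in: The hook stands out (joint above 1.47 rad) and the tin hangs on it, released and at rest, upright within 0.12 rad, its notch within 4 mm of the seat along and across the bar and no more than 14.5 mm above the bar's top (down between the rollers) (value of joint hook above 1.47 rad and x of tin_notch in the frame of hook_seat between -0.004 and 0.004 m and y of tin_notch in the frame of hook_seat between -0.004 and 0.004 m and z of tin_notch in the frame of hook_seat between -0.003 and 0.0145 m and angle between tin's own z axis and vertical below 0.12 rad and linear speed of tin below 0.02 m/s and contact force between the fingers and tin below 0.1 N); the robot touches nothing.
It fails at once if the tin is pressed on the hook or rack with more than 24 N (contact force between tin and rack above 24 N).
It fails at once if a bystander (pot, saucer, lidded tin, misting bottle, trowel) is moved by more than 30 mm (distance of any of pot0, pot1, pot2, saucer, lidded_tin, bottle, trowel from where it was at the start of the episode above 0.03 m).
It also fails if it takes over 66 s, if anything falls off the work surface, if the arm or the gripper's body presses on something with over 40 N, if the wrist force passes 120 N, or if a joint passes its speed limit or range.

## Working session

There is one attempt and no reset: what is moved stays moved. The work goes in short steps, Python scripts to look and compute and a shell command to move; the robot and the scene stay as the last step left them, time stands still between calls to the robot, and variables do not carry over. Pictures are saved under pics/ and viewed, at most 10 in all, crops included, and the job is handed in when it is done.

```bash
mkdir -p pics; ls; cat > h.py <<'E'
import numpy as np,cv2
from station import ctrl
def snap(n,f):
    c=ctrl.camera(n); cv2.imwrite(f'pics/{f}.png',c["color"][:,:,::-1]); np.savez(f'pics/{f}.npz',K=c["intrinsics"],T=c["camera_from_world"]); return c
def load(f):
    d=np.load(f'pics/{f}.npz'); return d['K'],d['T']
def P(f): K,T=load(f); return K@T[:3]
def tri(f,a,g,b):
    X=cv2.triangulatePoints(P(f),P(g),np.array(a,float).reshape(2,1),np.array(b,float).reshape(2,1)); X=X[:3,0]/X[3,0]
    return X
def proj(f,X):
    p=P(f)@np.append(X,1); return p[:2]/p[2]
def onz(f,uv,z):
    K,T=load(f);R=T[:3,:3];t=T[:3,3];c=-R.T@t;d=R.T@np.linalg.inv(K)@np.array([uv[0],uv[1],1.]);return c+d*(z-c[2])/d[2]
E
python3 - <<'E'
from h import *
for n in("scene","top"): c=snap(n,n+'0');T=c["camera_from_world"];print(n,-T[:3,:3].T@T[:3,3],T[2,:3],c["intrinsics"][0,0])
print(ctrl.get_obs())
E
```

```text
pics
scene [0.93129363 0.3649473  0.91868594] [-0.39828516 -0.41493653 -0.81804438] 436.4322000715608
top [ 0.40196698 -0.03335146  1.41902414] [ 0.1240305   0.0090178  -0.99223743] 577.7005221736079
{'time_s': 0.1, 'qpos': array([-1.27258469e+00,  3.00371511e-01,  1.52152011e+00, -1.04321195e-06,
        1.32066933e+00, -6.66072684e-02]), 'joint_vel': array([-0.00106769, -0.00141772, -0.00138295,  0.00045723,  0.00098   ,
       -0.00076999]), 'tau': array([-1.56910619e-04, -5.32649410e+01, -3.53287518e+01,  7.08927051e-02,
        2.35360838e-02, -5.02809553e-05]), 'ee_pos': array([ 0.1961553 , -0.51358809,  0.20496674]), 'eef_rot': array([-3.14062643e+00, -6.34401398e-05,  3.64819136e-01]), 'force': array([-0.44735414,  0.10881393,  0.23559129]), 'moment': array([ 0.00816196, -0.04488031, -0.03984632]), 'grip_force': 0.0, 'grip_width': 0.09370935956671504}
```

View pics/scene0.png

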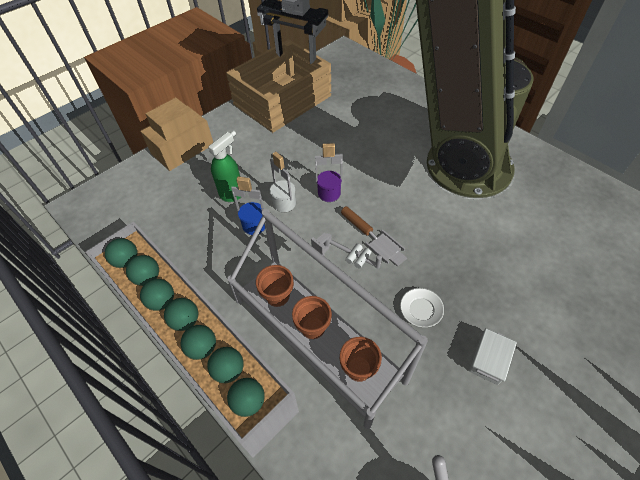

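View pics/top0.png

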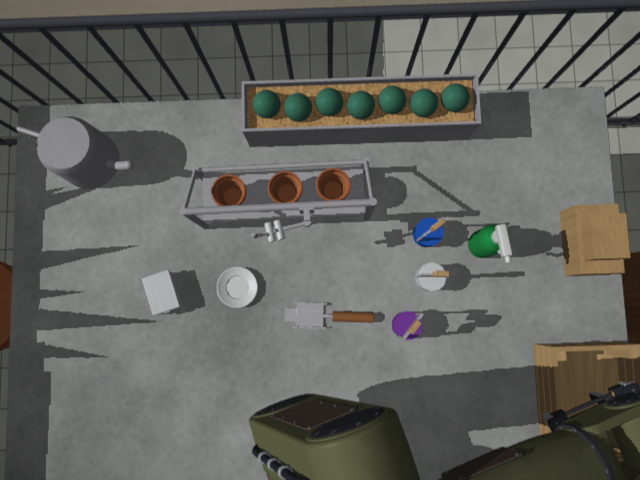

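The scene view has three candidates: blue tin (250,215), silver tin (283,195) and purple tin (329,185). In the top view they're at (430,232), (431,277) and (408,325). I'm choosing the silver one. The folded hook with its rollers is at about (345,247) in the scene view and (275,230) in the top view. Next is a close crop to check the choice.

```bash
python3 - <<'E'
from h import *
s=cv2.imread('pics/scene0.png');t=cv2.imread('pics/top0.png')
f=lambda im,x,y,w,h:cv2.resize(im[y:y+h,x:x+w],(400,300),interpolation=cv2.INTER_CUBIC)
# scale 4: 100x75 crops
o=np.vstack([np.hstack([f(s,250,145,100,75),f(t,370,240,100,75)]),np.hstack([f(s,305,215,100,75),f(t,240,195,100,75)])])
cv2.imwrite('pics/crop1.png',o)
E
```

```text
(no output)
```

View pics/crop1.png

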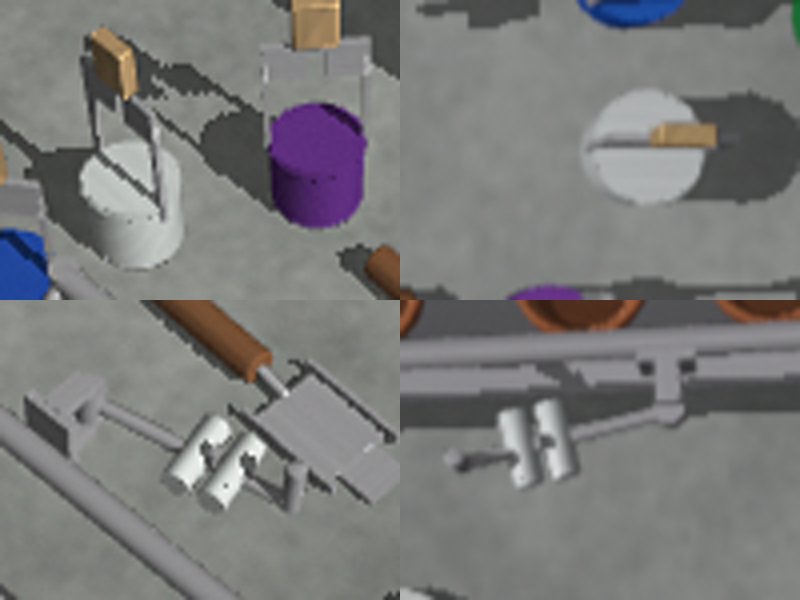

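The crop confirms it. The silver tin has the wooden grip and tall frame (scene 278,156; top 442,273), and the blue and purple ones are look-alikes. The hook's pin is at scene (379,257) and top (254,235); its hinge is at scene (327,242) and top (308,222). Now to triangulate.

```bash
python3 - <<'E'
from h import *
np.set_printoptions(precision=4,suppress=True)
def S(x,y): return (305+x/4,215+(y-300)/4)
def T(x,y): return (240+(x-400)/4,195+(y-300)/4)
def s(x,y): return (250+x/4,145+y/4)
def t(x,y): return (370+(x-400)/4,240+y/4)
for n,a,b in [("pin",S(297,468),T(455,459)),("rollers",S(216,463),T(538,443)),("hinge",S(88,408),T(672,412)),
 ("griptop",s(114,44),t(687,130)),("railR",(266,218),(373,207)),("railL",(423,343),(186,211))]:
  X=tri('scene0',a,'top0',b); print(n,X,proj('scene0',X)-a,proj('top0',X)-b)
# tin base circle in top: disc centre on tin lid z=.06
print('lid',onz('top0',t(644,148),.06), 'frame ends z.145',onz('top0',t(588,146),.117),onz('top0',t(735,140),.145))
E
```

```text
pin [0.5596 0.1164 0.2439] [-0.2844 -0.0322] [-0.1169  0.0889]
rollers [0.5701 0.0763 0.2166] [-0.6219 -0.07  ] [-0.2538  0.2053]
hinge [0.5858 0.0055 0.2074] [-0.3805 -0.0413] [-0.1523  0.1371]
griptop [ 0.4732 -0.2774  0.1733] [-1.076  -0.1152] [-0.4762  0.51  ]
railR [ 0.6209 -0.137   0.1884] [1.8095 0.1687] [ 0.6878 -0.7676]
railL [0.6197 0.2678 0.2036] [-2.6287 -0.3312] [-1.045   0.6522]
lid [ 0.4711 -0.275   0.06  ] frame ends z.145 [ 0.4703 -0.2336  0.117 ] [ 0.4696 -0.31    0.145 ]
```

The checks agree: hook length is 114 mm against 112, rail 405 mm against 400, bar top z≈0.218, hook angle≈0.23 and rack yaw≈0. I'll grasp the pin next.

```bash
python3 -m pendant '[[[0,0,4],0],[[0,0,4],0],[[2.02,3.5,0],0.12],[[2.02,3.5,0],0.12],[[2.02,3.5,0],0.12],[[2.02,3.5,0],0.12],[[2.02,3.5,0],0.12],[[2.02,3.5,0],0.12],[[2.02,3.5,0],0.12],[[2.02,3.5,0],0.12],[[2.02,3.5,0],0.12],[[2.02,3.5,0],0.12],[[2.02,3.5,0],0.12],[[2.02,3.5,0],0.12],[[2.02,3.5,0],0],[[2.02,3.5,0],0],[[2.02,3.5,0],0],[[2.02,3.5,0],0],[[2.02,3.5,0],0],[[2.02,3.5,0],0]]' 0.43 20
```

```text
time_s: 1.77
ee_pos: [0.5603, 0.1183, 0.2851]
eef_rot: [-3.141, 0.0, 1.805]
force: [0.3, -0.9, 0.8]
grip_width: 0.0404
grip_force: 0.0
```

Above the pin now. I'll descend to z=0.224 and check with a picture before closing.

```bash
python3 -m pendant '[[[0,-0.2,-2],0],[[0,0,-2],0],[[0,0,-2.1],0],[[0,0,0],0],[[0,0,0],0]]'; python3 - <<'E'
from h import *
snap("scene","s1");snap("top","t1")
s=cv2.imread('pics/s1.png');t=cv2.imread('pics/t1.png')
f=lambda im,x,y:cv2.resize(im[y:y+100,x:x+133],(400,300),interpolation=cv2.INTER_CUBIC)
cv2.imwrite('pics/crop2.png',np.hstack([f(s,310,190),f(t,210,180)]))
E
```

```text
time_s: 2.18
ee_pos: [0.5595, 0.1141, 0.2241]
eef_rot: [-3.14, -0.0, 1.805]
force: [-0.3, -0.8, 1.7]
grip_width: 0.0402
grip_force: 0.0
```

View pics/crop2.png

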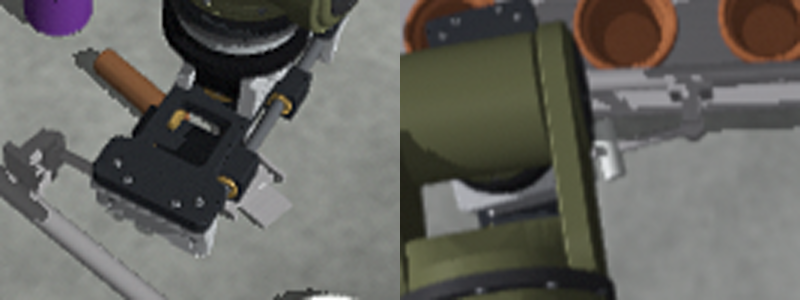

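The gripper hides the pin in both views, with no sign of contact. I'll close it and check the width against 10 mm.

```bash
python3 -m pendant '[[[0,0,0],0],[[0,0,0],0],[[0,0,0],0],[[0,0,0],0],[[0,0,0],0],[[0,0,0],0]]' 0 10
```

```text
time_s: 2.78
ee_pos: [0.5601, 0.1143, 0.2249]
eef_rot: [3.14, -0.0, 1.805]
force: [2.7, 1.3, 1.8]
grip_width: 0.0096
grip_force: 10.0
```

The pin is gripped at 9.6 mm. Next I'll work out the arc increments.

```bash
python3 -c "
import numpy as np
th=.232+.0975*np.arange(14);r=11.2
p=np.c_[-r*np.sin(th),r*np.cos(th)];print(np.round(np.diff(p,axis=0),2).tolist())"
```

```text
[[-1.05, -0.3], [-1.01, -0.4], [-0.97, -0.5], [-0.92, -0.59], [-0.86, -0.68], [-0.78, -0.76], [-0.71, -0.83], [-0.62, -0.9], [-0.53, -0.95], [-0.44, -1.0], [-0.34, -1.04], [-0.24, -1.07], [-0.13, -1.08]]
```

```bash
python3 -m pendant '[[[-1.05,-0.3,0],0.0975],[[-1.01,-0.4,0],0.0975],[[-0.97,-0.5,0],0.0975],[[-0.92,-0.59,0],0.0975],[[-0.86,-0.68,0],0.0975],[[-0.78,-0.76,0],0.0975],[[-0.71,-0.83,0],0.0975],[[0,0,0],0]]'
```

```text
time_s: 3.45
ee_pos: [0.4971, 0.0717, 0.225]
eef_rot: [3.141, 0.004, 2.493]
force: [6.6, -8.1, -1.2]
grip_width: 0.0093
grip_force: 10.0
```

```bash
python3 -m pendant '[[[-0.52,-0.95,0],0.0975],[[-0.43,-0.95,0],0.0975],[[-0.4,-1.0,0],0.0975],[[-0.3,-1.04,0],0.0975],[[-0.2,-1.07,0],0.0975],[[-0.1,-1.08,0],0.0975],[[0,0,0],0]]'
```

```text
time_s: 4.03
ee_pos: [0.4769, 0.0115, 0.2248]
eef_rot: [-3.141, -0.0, 3.076]
force: [-5.2, -3.1, 5.7]
grip_width: 0.0098
grip_force: 10.0
```

```bash
for i in 1; do python3 -m pendant '[[[0.1,-0.3,0],0.065],[[0,-0.2,0],0],[[0,0,0],0]]'; done; python3 -m pendant '[[[0,-0.2,0],0],[[0,0,0],0]]'
```

```text
time_s: 4.28
ee_pos: [0.4775, 0.0079, 0.2246]
eef_rot: [3.142, -0.002, 3.134]
force: [-9.7, -0.4, 7.2]
grip_width: 0.0097
grip_force: 10.0
time_s: 4.45
ee_pos: [0.4775, 0.0062, 0.2246]
eef_rot: [3.141, -0.002, 3.134]
force: [-8.1, 1.0, 6.5]
grip_width: 0.0098
grip_force: 10.0
```

```bash
python3 -m pendant '[[[0,-0.2,0],0],[[0,0,0],0]]';  python3 -m pendant '[[[0,-0.2,0],0],[[0,0,0],0]]'
```

```text
time_s: 4.62
ee_pos: [0.4776, 0.005, 0.2246]
eef_rot: [3.139, -0.002, 3.134]
force: [-8.1, 8.2, 7.0]
grip_width: 0.0096
grip_force: 10.0
time_s: 4.78
ee_pos: [0.4775, 0.0043, 0.2245]
eef_rot: [3.137, -0.002, 3.134]
force: [-7.9, 19.9, 7.2]
grip_width: 0.011
grip_force: 10.0
```

The hook is on its stop: Fy jumped at y≈0.005. I'll release, rise, move toward the tin and look back.

```bash
python3 -m pendant '[[[0,0.2,0],0],[[0,0,0],0],[[0,0,0],0],[[0,0,0],0],[[0,0,0],0],[[0,0,4],0],[[0,0,4],0],[[-0.3,-4,0],0],[[-0.3,-4,0],0],[[0,-4,0],0],[[0,-4,0],0],[[0,-4,0],0],[[0,-4,0],0],[[0,-4,0],0],[[0,0,0],0],[[0,0,0],0]]' 0.6 20; python3 - <<'E'
from h import *
print(ctrl.get_obs()['force'])
snap("scene","s2");snap("top","t2")
s=cv2.imread('pics/s2.png');t=cv2.imread('pics/t2.png')
f=lambda im,x,y:cv2.resize(im[y:y+75,x:x+100],(400,300),interpolation=cv2.INTER_CUBIC)
cv2.imwrite('pics/crop3.png',np.vstack([np.hstack([f(s,300,215),f(t,255,205)]),np.hstack([f(s,250,145),f(t,370,240)])]))
E
```

```text
time_s: 6.12
ee_pos: [0.4718, -0.2779, 0.3037]
eef_rot: [3.141, -0.001, 3.134]
force: [-0.1, 0.5, -0.0]
grip_width: 0.0562
grip_force: 0.0
[-0.05485998  0.46988282 -0.02579455]
```

View pics/crop3.png

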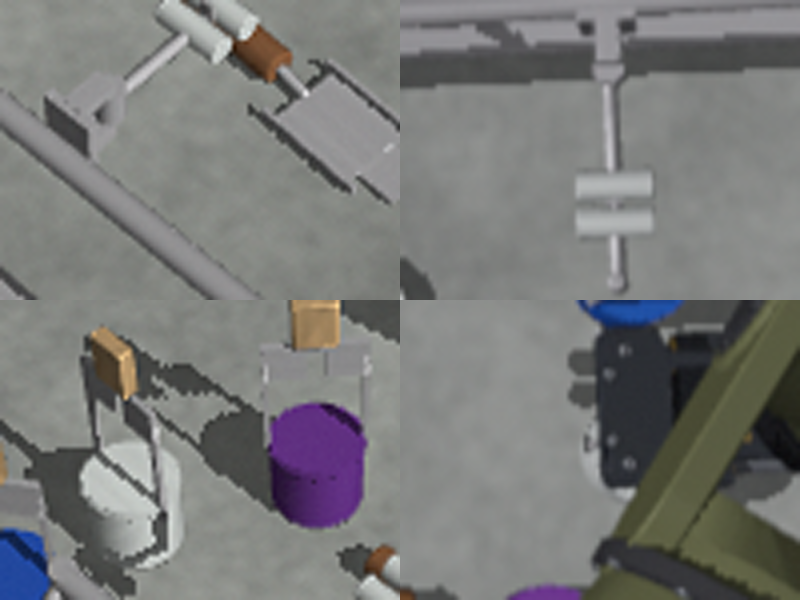

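The hook now stands square. In the top view the hinge is at (307,223), the roller gap at (308.5,256) and the pin at (309,276). Both shoulders and the grip of the tin are visible in the scene view.

```bash
python3 - <<'E'
from h import *
np.set_printoptions(precision=4,suppress=True)
T=lambda x,y:(255+(x-400)/4,205+y/4)
S=lambda x,y:(300+x/4,215+y/4)
print('pin',onz('t2',T(617,283),.244),'roll',onz('t2',T(614,203),.222),'hinge',onz('t2',T(608,72),.212),'near bar',onz('t2',T(611,150),.218))
print('roll tri',tri('s2',S(208,30),'t2',T(614,204)))
# tin fit: grip corners & plate shoulders in scene s2 (crop px, offset 250,145, y-300)
s=lambda x,y:(250+x/4,145+(y-300)/4)
t=lambda x,y:(370+(x-400)/4,240+y/4)
# observations: (view, local xyz, px)
obs=[('scene0',(-.006,-.015,.181),None)]
from scipy.optimize import least_squares
def W(p,l):
    c,q=np.cos(p[2]),np.sin(p[2]);return np.array([p[0]+c*l[0]-q*l[1],p[1]+q*l[0]+c*l[1],l[2]])
for yaw in(-.15,0,.15):
    p=(.4715,-.276,yaw)
    print(yaw)
    for n,l in [('top-y',(0,-.015,.181)),('top+y',(0,.015,.181)),('bot+y+x',(.006,.015,.145)),('bot+y-x',(-.006,.015,.145)),('sh-y',(0,-.035,.145)),('sh+y',(0,.035,.145))]:
        a=proj('scene0',W(p,l));b=proj('top0',W(p,l))
        print(n,(a-[250,145])*4,(b-[370,240])*4+[400,0])
E
```

```text
pin [0.472  0.0045 0.244 ] roll [0.5149 0.0056 0.222 ] hinge [0.5854 0.0071 0.212 ] near bar [0.5432 0.0065 0.218 ]
roll tri [0.5153 0.0067 0.207 ]
-0.15
top-y [98.738  19.9645] [713.4763 137.7833]
top+y [125.5662  47.8746] [657.4218 131.1342]
bot+y+x [123.0366  94.9718] [646.6187 124.4771]
bot+y-x [139.3978  86.5226] [644.5211 146.1415]
sh-y [87.9787 44.9508] [736.3937 146.0824]
sh+y [149.0678 109.6201] [609.2961 130.9979]
0
top-y [95.761  21.6719] [713.5498 133.5797]
top+y [128.5576  46.1249] [657.3358 135.3354]
bot+y+x [126.8371  94.0245] [644.8946 128.485 ]
bot+y-x [141.4054  84.0074] [646.0746 150.3019]
sh-y [81.2526 48.8414] [736.5488 136.5441]
sh+y [155.867  105.5073] [609.0766 140.5237]
0.15
top-y [93.1432 23.6538] [712.9921 129.3977]
top+y [131.1715  44.1006] [657.8809 139.5188]
bot+y+x [130.4354  92.6882] [643.7961 132.7203]
bot+y-x [142.8827  81.3357] [648.2294 154.1997]
sh-y [75.3182 53.3675] [735.2724 127.0603]
sh+y [161.7808 100.7583] [610.2882 150.0146]
```

```bash
python3 -m pendant '[[[0.1,0.1,-4],0],[[0,0,-4],0],[[0,0,-4],0],[[0,0,-2],0],[[0,0,-1.3],0],[[0,0,0],0]]'; python3 -m pendant '[[[0,0,0],0],[[0,0,0],0],[[0,0,0],0],[[0,0,0],0],[[0,0,0],0],[[0,0,0],0]]' 0 45
```

```text
time_s: 6.72
ee_pos: [0.4727, -0.2733, 0.149]
eef_rot: [3.139, -0.003, 3.139]
force: [-0.5, 0.3, 0.5]
grip_width: 0.0563
grip_force: 0.0
time_s: 7.22
ee_pos: [0.4737, -0.2756, 0.1524]
eef_rot: [-3.141, 0.002, 3.137]
force: [0.1, -0.5, 5.4]
grip_width: 0.0297
grip_force: 45.0
```

The grip closed on 30 mm. Now to lift, then travel to (0.42, 0.0055), short of the pin.

```bash
python3 -m pendant '[[[0,0,1],0],[[0,0,2],0],[[0,0,4],0],[[0,0,4],0],[[0,0,4],0],[[0,2,0],0],[[0,4,0],0],[[0,4,0],0],[[0,4,0],0],[[-1,4,0],0],[[-2,3,0],0],[[-2,3,0],0],[[-0.5,3,0],0],[[0,1,0],0],[[0,0,-1],0],[[0,0,0],0],[[0,0,0],0],[[0,0,0],0]]'; python3 - <<'E'
from h import *
print(ctrl.get_obs()['force'])
snap("scene","s3");snap("top","t3")
s=cv2.imread('pics/s3.png');t=cv2.imread('pics/t3.png')
f=lambda im,x,y:cv2.resize(im[y:y+150,x:x+200],(400,300),interpolation=cv2.INTER_CUBIC)
cv2.imwrite('pics/crop4.png',np.hstack([f(s,280,140),f(t,210,180)]))
E
```

```text
time_s: 8.72
ee_pos: [0.4185, 0.0037, 0.2912]
eef_rot: [-3.142, -0.001, 3.136]
force: [-0.6, -0.1, -1.3]
grip_width: 0.0294
grip_force: 45.0
[-0.62088238 -0.05548205 -1.29649057]
```

View pics/crop4.png

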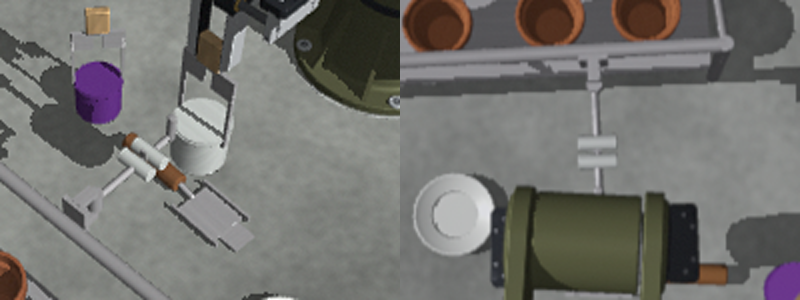

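The silver tin hangs upright in the gripper, in front of the pin, and weighs about 1.3 N. I'll thread the window over the hook slowly.

```bash
python3 -m pendant '[[[0,0.2,-0.2],0.005],[[0.8,0,0],0],[[0.8,0,0],0],[[0.8,0,0],0],[[0.8,0,0],0],[[0.8,0,0],0],[[0,0,0],0]]';python3 -m pendant '[[[0.8,0,0],0],[[0.8,0,0],0],[[0.8,0,0],0],[[0.8,0,0],0],[[0.8,0,0],0],[[0.8,0,0],0],[[0.8,0,0],0],[[0.1,0,0],0],[[0,0,0],0]]'; python3 - <<'E'
from h import *
snap("scene","s4");snap("top","t4")
s=cv2.imread('pics/s4.png');t=cv2.imread('pics/t4.png')
f=lambda im,x,y:cv2.resize(im[y:y+75,x:x+100],(400,300),interpolation=cv2.INTER_CUBIC)
cv2.imwrite('pics/crop5.png',np.vstack([np.hstack([f(s,300,140),f(t,260,180)]),np.hstack([f(s,300,200),f(t,260,230)])]))
E
```

```text
time_s: 9.4
ee_pos: [0.4596, 0.0067, 0.289]
eef_rot: [3.142, -0.001, -3.141]
force: [-0.9, 0.7, -2.2]
grip_width: 0.0294
grip_force: 45.0
time_s: 10.15
ee_pos: [0.5156, 0.0067, 0.2891]
eef_rot: [3.142, -0.001, -3.141]
force: [0.5, -0.0, -2.1]
grip_width: 0.0297
grip_force: 45.0
```

View pics/crop5.png

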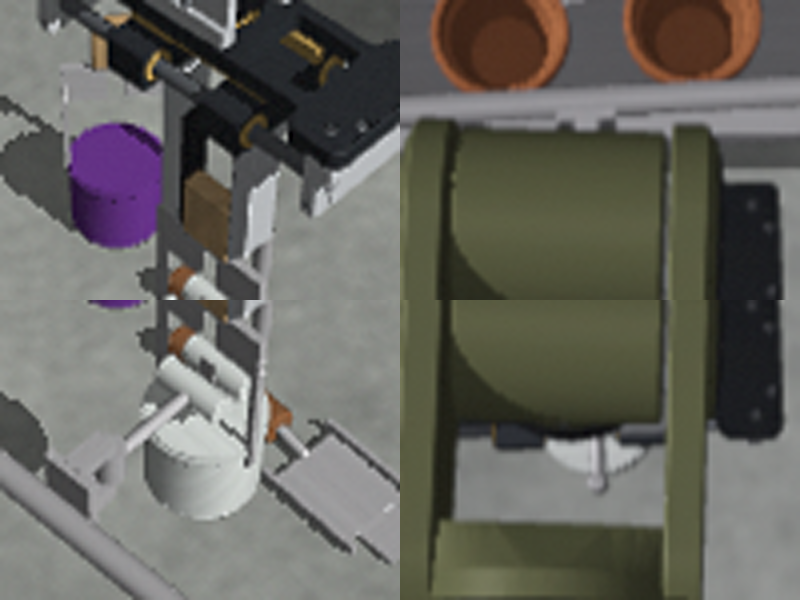

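The frame now encloses the hook, with the rollers inside the window and nothing touching. I'll check x and y against the rollers using the scene rays.

```bash
python3 - <<'E'
from h import *
np.set_printoptions(precision=4,suppress=True)
print('gap scene', onz('s3',(280+143.5/2,140+159/2),.218), 'gap top', onz('t2',(308.5,256),.222))
for z in(.214,.218,.222): print(z,proj('s3',(.5155,.006,z)), proj('s3',(.472,.0045,z+.026)))
U=.138
for n,l in [('sh+y',(0,.035,.145)),('sh-y',(0,-.035,.145)),('bot+y',(0,.035,.117)),('bot-y',(0,-.035,.117)),('gripbot',(.006,-.015,.145)),('gripbot+',(.006,.015,.145)),('griptop+y',(.006,.015,.181))]:
    print(n,(proj('s4',(.5156+l[0],.0067+l[1],U+l[2]))-[300,140])*4)
s=cv2.imread('pics/s4.png');c=s[175:265,325:395];d=s2=cv2.imread('pics/s2.png')[175:265,325:395]
cv2.imwrite('pics/crop6.png',np.hstack([cv2.resize(x,(400,514),interpolation=cv2.INTER_CUBIC) for x in(c,d)]))
E
```

```text
gap scene [0.5157 0.0077 0.218 ] gap top [0.5144 0.0056 0.222 ]
0.214 [351.1563 220.1943] [365.7315 199.8932]
0.218 [351.2229 218.9855] [365.8523 198.6048]
0.222 [351.29   217.7679] [365.9739 197.3069]
sh+y [264.8523 272.7602]
sh-y [157.8837 194.5141]
bot+y [261.2514 309.7223]
bot-y [157.2136 232.3006]
gripbot [179.0647 223.0533]
gripbot+ [224.8996 256.7777]
griptop+y [228.3217 205.8915]
```

View pics/crop6.png

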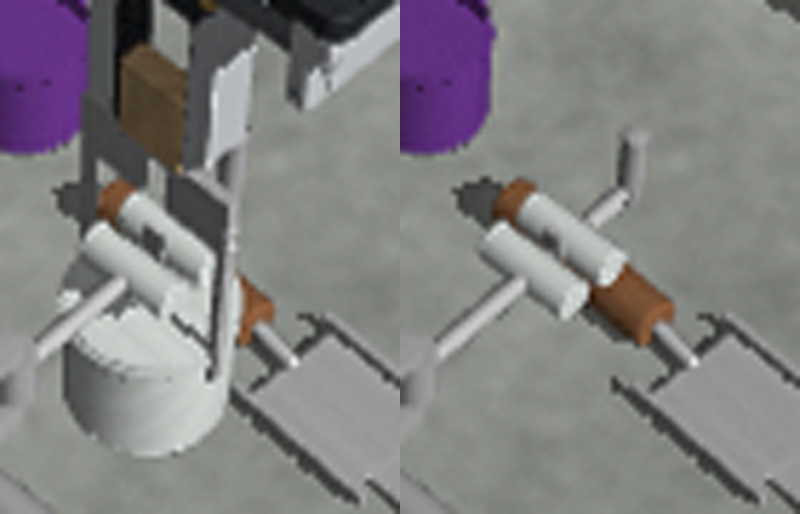

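The hook and the held tin both project within about 1 px of prediction. I'll shift slightly and descend to just above the rollers.

```bash
python3 -m pendant '[[[-0.06,-0.08,0],0],[[0,0,-1],0],[[0,0,-1],0],[[0,0,-1],0],[[0,0,-0.3],0],[[0,0,0],0],[[0,0,0],0],[[0,0,0],0]]'; python3 -m pendant '[[[0,0,-0.2],0],[[0,0,0],0],[[0,0,0],0]]'
```

```text
time_s: 10.92
ee_pos: [0.5147, 0.0059, 0.2564]
eef_rot: [3.142, -0.0, -3.141]
force: [0.8, -0.3, -4.2]
grip_width: 0.0298
grip_force: 45.0
time_s: 11.17
ee_pos: [0.5148, 0.0059, 0.2547]
eef_rot: [-3.142, 0.0, -3.141]
force: [1.2, 0.4, -2.1]
grip_width: 0.0298
grip_force: 45.0
```

```bash
for i in 1 ; do python3 -m pendant '[[[0,0,-0.2],0],[[0,0,0],0],[[0,0,0],0]]'; python3 -m pendant '[[[0,0,-0.1],0],[[0,0,0],0],[[0,0,0],0]]'; python3 -m pendant '[[[0,0,-0.1],0],[[0,0,0],0],[[0,0,0],0]]'; done | grep -E "pos|force:"
```

```text
ee_pos: [0.5147, 0.0059, 0.2524]
force: [-0.2, 0.3, -2.0]
grip_force: 45.0
ee_pos: [0.5147, 0.0059, 0.2514]
force: [-0.6, 0.4, -1.6]
grip_force: 45.0
ee_pos: [0.5147, 0.0059, 0.2503]
force: [1.0, -0.3, -1.3]
grip_force: 45.0
```

```bash
for i in 1 ; do python3 -m pendant '[[[0,0,-0.1],0],[[0,0,0],0],[[0,0,0],0]]'; python3 -m pendant '[[[0,0,-0.1],0],[[0,0,0],0],[[0,0,0],0]]'; python3 -m pendant '[[[0,0,-0.1],0],[[0,0,0],0],[[0,0,0],0]]'; done | grep -E "pos|force:"
```

```text
ee_pos: [0.5147, 0.0059, 0.2493]
force: [0.9, -0.6, -1.0]
grip_force: 45.0
ee_pos: [0.5147, 0.0059, 0.2483]
force: [0.9, 0.2, -1.9]
grip_force: 45.0
ee_pos: [0.5148, 0.0059, 0.2478]
force: [0.3, -0.1, 3.3]
grip_force: 45.0
```

First contact with the rollers came at TCP z≈0.248, which is the notch 21 mm above the seat. So home lies at z≈0.227–0.239.

```bash
for i in 1 ; do python3 -m pendant '[[[0,0,-0.05],0],[[0,0,0],0]]'; python3 -m pendant '[[[0,0,-0.05],0],[[0,0,0],0]]'; python3 -m pendant '[[[0,0,-0.05],0],[[0,0,0],0]]'; done | grep -E "pos|force:"
```

```text
ee_pos: [0.5149, 0.0059, 0.2476]
force: [-1.1, 1.2, 7.6]
grip_force: 45.0
ee_pos: [0.5149, 0.0059, 0.2475]
force: [-2.0, 0.1, 11.0]
grip_force: 45.0
ee_pos: [0.515, 0.0059, 0.2474]
force: [-4.1, -0.7, 14.4]
grip_force: 45.0
```

The force is rising without wedging and Fx is −4 N, so the plate is bearing on the hinge-side roller. I'll back off, take the hint and shift −x.

```bash
(python3 -m pendant '[[[0,0,0.25],0],[[0,0,0],0]]'; python3 -m pendant '[[[-0.15,0,0],0],[[0,0,0],0],[[0,0,0],0]]'; python3 -m pendant '[[[0,0,-0.1],0],[[0,0,0],0]]'; python3 -m pendant '[[[0,0,-0.05],0],[[0,0,0],0]]';python3 -m pendant '[[[0,0,-0.05],0],[[0,0,0],0]]') | grep -E "pos|force:|rot"
```

```text
ee_pos: [0.5147, 0.0059, 0.2485]
eef_rot: [3.142, 0.0, -3.141]
force: [1.2, 0.9, 0.1]
grip_force: 45.0
ee_pos: [0.5133, 0.0059, 0.2483]
eef_rot: [-3.142, 0.0, -3.141]
force: [3.0, -0.3, -1.5]
grip_force: 45.0
ee_pos: [0.5134, 0.0059, 0.2477]
eef_rot: [-3.141, 0.001, -3.141]
force: [2.9, -0.6, 1.2]
grip_force: 45.0
ee_pos: [0.5135, 0.0059, 0.2475]
eef_rot: [-3.141, 0.001, -3.141]
force: [1.9, -0.7, 6.2]
grip_force: 45.0
ee_pos: [0.5135, 0.0059, 0.2474]
eef_rot: [-3.141, 0.002, -3.141]
force: [0.6, 0.4, 8.9]
grip_force: 45.0
```

The contact is hard and at the same height for both x values, so I need to look closely at whether the notch straddles the bar and stop.

```bash
python3 - <<'E'
from h import *
snap("scene","s5");snap("top","t5")
s=cv2.imread('pics/s5.png');t=cv2.imread('pics/t5.png')
cv2.imwrite('pics/crop7.png',np.hstack([cv2.resize(s[185:245,325:365],(400,600),interpolation=cv2.INTER_LANCZOS4),cv2.resize(t[230:290,290:330],(400,600),interpolation=cv2.INTER_LANCZOS4)]))
K,T=load('s5')
for n,p in dict(seat=(.5147,.0055,.216),L=(.5147,-.0005,.216),R=(.5147,.0115,.216),top=(.5147,.0055,.238)).items(): print(n,(proj('s5',p)-[325,185])*10)
E
```

```text
seat [262.80155948 342.34520301]
L [241.41704769 326.08984953]
R [284.30605938 358.69176497]
top [266.55495503 274.45946058]
```

View pics/crop7.png

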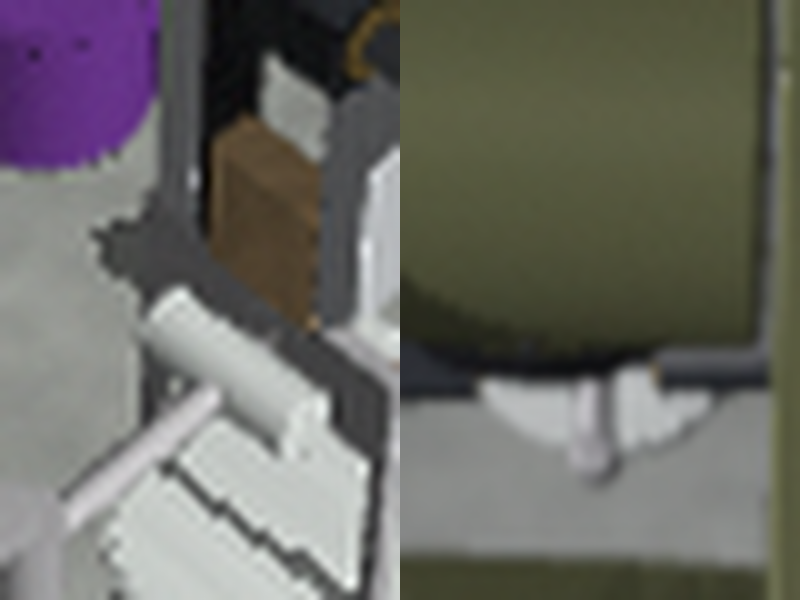

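```bash
python3 - <<'E'
from h import *
from scipy.optimize import least_squares
q=lambda p:(proj('s5',p)-[325,185])*10
for zb in(.213,.216):   # seat height; plate bottom approx seat level
  g=q((.5135+.006,.0059,zb+.028)); gl=q((.5195,-.0091,zb+.028)); gr=q((.5195,.0209,zb+.028))
  r=q((.5147+.0098,.0056,zb-.004)); rl=q((.5245,-.0144,zb-.004)); rr=q((.5245,.0256,zb-.004))
  print(zb,'grip',gl,g,gr,'roller ax',rl,r,rr)
print('pin top rel', (proj('t5',(.4725,.005,.242))-[290,230])*10+[400,0])
print('tin lid ctr top', (proj('t5',(.5135,.0059,.156))-[290,230])*10+[400,0])
for sgn in(1,-1): print('lid edge',(proj('t5',(.5135-.026,.0059+sgn*.0187,.156))-[290,230])*10+[400,0])
E
```

```text
0.213 grip [197.44631611 238.41893483] [251.98066134 279.48374329] [307.30331489 321.14215438] roller ax [158.70268177 336.51313229] [229.07215398 390.68638836] [300.76376601 445.87748095]
0.216 grip [197.7744749  228.86091523] [252.46591861 269.97346119] [307.95020101 311.68199831] roller ax [158.91525546 327.50431842] [229.48092079 381.74300962] [301.37610566 437.00360574]
pin top rel [590.07287009 455.73103065]
tin lid ctr top [594.19383142 292.08225478]
lid edge [512.12714692 413.14326474]
lid edge [682.91129373 407.79126304]
```

```bash
python3 - <<'E'
from h import *
q=lambda p:(proj('s5',p)-[325,185])*10
s=.2195
print('roller',q((.5245,-.0144,s-.004)),q((.5245,.0256,s-.004)))
for pb in(s,s-.010):
  print('plate bottom',q((.516,.0059+.035,pb)),q((.516,.0239,pb)),'shoulder',q((.516,.0409,pb+.028)),'grip',q((.5195,-.0091,pb+.028)),q((.5195,.0209,pb+.028)),'lid centre',q((.5135,.0059,pb-.057)))
E
```

```text
roller [159.16473206 316.9315693 ] [302.09482809 426.58805764]
plate bottom [388.07649623 433.36881914] [325.55054024 385.87369529] shoulder [396.36295085 347.08613502] grip [198.15967139 217.64160401] [308.70959046 300.57657733] lid centre [259.49105585 494.3439663 ]
plate bottom [385.22158843 463.09553822] [323.29494484 415.80202473] shoulder [393.35266035 378.43077591] grip [197.06578688 249.50230672] [306.55325899 332.11108012] lid centre [257.94093063 521.5804094 ]
```

The plate's bottom corner (375,465), its bottom edge (330,425) and the grip all match a plate 10 mm below bar-top level. So it has already slipped between the rollers and is on a stop about 12 mm high; the hard contact at z≈0.2476 is the bottom. I'll recentre x and make the set push.

```bash
(python3 -m pendant '[[[0,0,0.15],0],[[0.1,0,0],0],[[0,0,0],0],[[0,0,0],0]]'; python3 -m pendant '[[[0,0,-0.1],0],[[0,0,-0.05],0],[[0,0,0],0]]';python3 -m pendant '[[[0,0,-0.03],0],[[0,0,0],0]]') | grep -E "pos|force:"
```

```text
ee_pos: [0.5142, 0.0059, 0.2479]
force: [2.1, -0.4, 2.1]
grip_force: 45.0
ee_pos: [0.5144, 0.0059, 0.2474]
force: [-1.4, -0.4, 9.7]
grip_force: 45.0
ee_pos: [0.5144, 0.0059, 0.2474]
force: [-0.8, -0.7, 12.6]
grip_force: 45.0
```

```bash
(python3 -m pendant '[[[0,0,-0.005],0],[[0,0,0],0],[[0,0,0],0],[[0,0,0],0],[[0,0,0],0]]'; python3 -m pendant '[[[0,0,0],0],[[0,0,0],0]]') | grep -E "pos|force:"
```

```text
ee_pos: [0.5144, 0.0059, 0.2474]
force: [-1.7, -0.1, 12.6]
grip_force: 45.0
ee_pos: [0.5144, 0.0059, 0.2474]
force: [-3.1, 0.4, 13.1]
grip_force: 45.0
```

A push of about 15 N held for 0.6 s. Now I'll ease off, release and rise.

```bash
python3 -m pendant '[[[0,0,0.18],0],[[0,0,0],0]]' | grep force:; python3 -m pendant '[[[0,0,0],0],[[0,0,0],0],[[0,0,0],0],[[0,0,0],0],[[0,0,0],0],[[0,0,1],0],[[0,0,2],0],[[0,0,4],0],[[0,0,4],0],[[-2,-2,0],0],[[-2,-4,0],0],[[-2,-4,0],0],[[-2,-4,0],0],[[0,-4,0],0],[[0,0,0],0],[[0,0,0],0]]' 0.55; python3 - <<'E'
from h import *
np.set_printoptions(precision=1,suppress=True)
snap("scene","s6");snap("top","t6")
s=cv2.imread('pics/s6.png');t=cv2.imread('pics/t6.png')
cv2.imwrite('pics/crop8.png',np.hstack([cv2.resize(s[170:260,325:385],(400,600),interpolation=cv2.INTER_CUBIC),cv2.resize(t[215:305,275:335],(400,600),interpolation=cv2.INTER_CUBIC)]))
a=lambda p:(proj('s6',p)-[325,170])*6.667
b=lambda p:(proj('t6',p)-[275,215])*6.667+[400,0]
for z in(.2195-.010,.2195):
  for n,l in dict(gtop=(0,0,.064),gl=(.006,-.015,.028),gr=(.006,.015,.028),bl=(.0025,-.035,0),br=(.0025,.035,0)).items(): print(n,a((.5144+l[0],.0059+l[1],z+l[2])),b((.5144+l[0],.0059+l[1],z+l[2])))
E
```

```text
force: [2.2, 0.1, 2.6]
grip_force: 45.0
time_s: 17.02
ee_pos: [0.4379, -0.1673, 0.3584]
eef_rot: [-3.142, 0.0, 3.139]
force: [-0.7, 0.7, 0.6]
grip_width: 0.0516
grip_force: 0.0
gtop [183.7 206.1] [616.2 257.5]
gl [129.3 268. ] [668.6 247.9]
gr [202.3 323.1] [571.4 251. ]
bl [ 88.9 283.7] [734.4 265.7]
br [254.8 410.5] [512.6 272.7]
gtop [185.  183.4] [615.  254.3]
gl [130.  246.8] [667.8 244.7]
gr [203.7 302.1] [569.8 247.8]
bl [ 89.2 263.3] [734.2 262.7]
br [256.7 390.6] [510.6 269.8]
```

View pics/crop8.png

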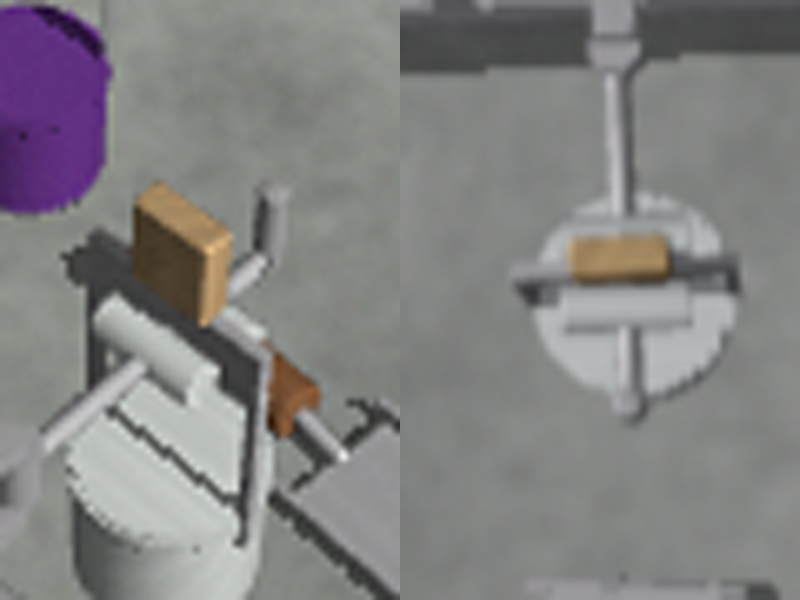

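The tin hangs upright and free, with the plate between the rollers. The grip's lower corners at (135,265) and (203,323) match the lower height, and the hook is still square. Handing in.

```bash
python3 -c "
from station import ctrl
print(ctrl.hand_in())"
```

```text
the job is handed in; nothing more can be done
None
```

I swung the hook out to its stop, hung the silver tin between the rollers, set it with about 15 N for 0.6 s, and handed the job in; an earlier probe of the bottom briefly reached about 16 N, and hand-in returned no verdict.

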